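# Wedge the spring clip off the press stud

### The arm

A 6-joint arm with a two-finger parallel gripper is mounted at the origin on the work surface. World frame = base frame: x ahead of the robot, y to its left, z up, the work surface at z = 0. Lengths are in mm, angles in degrees, forces in N, time in s.
With the tool pointing down it reaches from about 150 to 775 mm from the base axis. Payload 6.1 kg.
Tool frame: the origin (TCP) lies on the centre line of the jaws, within the pads' length; the fingertips stand 11 mm ahead of it and the grasp point (between the pads) lies 8 mm behind it (robot.finger_overhang is the distance from the TCP to the fingertips, in mm); z points along the fingers, y is the direction in which the jaws open and shut (so a half turn about z gives the same grasp; the last joint's range is limited). The gripper opens to 85 mm and grips with 20 to 120 N. Pads are 22 mm wide; open, the fingers measure 114 mm over their backs; the gripper's body (76 mm by 85 mm) begins 54 mm behind the grasp point. The pads swing forward as they close: fully open they stand 13 mm farther back than shut.
Start: joints at [67.323, 7.208, -2.269, 80.523, 0, 90], TCP at [202.404, 484.397, 242.295] pointing down, gripper open.
Joint ranges: [-155.77, 155.77], [-54.66, 111.73], [-72.52, 77.12], [-102.08, 115.82], [-83.92, 84.16], [-180, 180]. Speed limits (degrees/s): [136.94, 136.94, 172.46, 180, 180, 180].

### API

Orientations are given as a 3x3 rotation matrix whose columns are the frame's x, y, z axes.
In Python, from plant import robot, solver, viewer, finish_job gives the robot as it stands. Calls block until the motion is done:
- robot.move_pose(position, orientation): joint-space move of the TCP to a pose.
- robot.move_l(position, ori=None, speed=150, threshold=None): straight line of the TCP; ori=None keeps the orientation; speed is the mean speed in mm/s. With threshold (N) it stops when the force on the tool has changed by that much, and returns True; else False.
- robot.set_joints(angles): joint-space move.
- robot.gripper_to(opening, squeeze=None): finger opening in mm; squeeze is the grip in N (None keeps the last); returns when the fingers have stopped.
- robot.hold(seconds).
- solver.ik(position, orientation): joint angles nearest the present ones, or None.
- viewer.camera(name): name is "scene" or "top" or "wrist"; returns a dict with "pixels" (480x640x3 uint8, red, green, blue), "mtx" (3x3 intrinsics, pixels), "R" (3x3) and "t" (3): a world point X has camera coordinates R X + t. Camera axes: x right, y down, z forward; pixel columns grow to the right and rows downward; lengths in mm; the calibration is good to about 2 mm. A picture is of the moment at which its call begins. There is no depth.
A pose or a line that the arm cannot do raises robot.MotionError and nothing moves.
- finish_job(): hands the job in, once; it reports no verdict.
Readings, each from a call of its own:
- robot.current_clock(): time.
- robot.current_joints(): joint angles.
- robot.current_qvel(): joint speeds.
- robot.current_joint_efforts(): joint torques, N m.
- robot.current_ee_pos(): TCP position.
- robot.current_eef_rot(): TCP orientation.
- robot.current_contact_force(): force on the tool from outside, world axes, zero at the start.
- robot.current_ft_torque(): the same for the moment, N m.
- robot.current_gripper_width(): finger opening in mm.
Only numpy, scipy, OpenCV 4.12 (cv2) and the standard library are available. Lean on these libraries where they do the work, as an engineer would, in place of code of your own. Each camera call takes 0.05 s, during which the arm holds its last target.

### The job

With the forked wedge, spread the yellow spring clip off the hand press's stud until its jaws are above the bead; do not touch the clip with the gripper before that. Then lift the clip off the stud and set it down (do not drop it) in the empty half of the tin, and lay the wedge flat on the bench. Leave everything else where it stands.

Things in the scene. Friction and masses are not known exactly. Their poses are not given: they have to be found in the camera images.
- stud_foot (a point): Foot of the press's upright stud, on its axis, on the flat oiled steel bed 50 mm above the bench (press fixed). z up along the stud, x to the far guide rail, -x to the near one (robot's side). Column and ram stand 125 mm or more away towards -y (the head 105 mm, from 260 mm up; lever to 460 mm); the casting ends 80 mm away at +y
- stud_top (a point): Top of the stud, 30 mm above the bed. Upward from the bed: brass collar 14 mm across to 7 mm; shank 10 mm across (13 mm along x) to 11.5 mm; a bead widening to 13.6 mm across at 15.5 to 16.3 mm, narrowing to a nose 9.2 mm across from 19 mm to the top
- near_rail (a point): Middle of the top of the near guide rail, on the robot's side of the stud. Rails run along the press's y from -95 to +75 mm at both sides of the stud: inner faces 45 mm from its axis, 5 mm thick, 10 mm high. They keep a level blade off the bed: the wedge's tips reach the bed near the clip only when it is tilted over 17 degrees, handle up; 25 works well
- clip: Yellow-brass spring clip round the stud, loose, 22 (x) by 42 (y) by 18.5 mm tall, 54 g. Origin: on its axis, level with its lugs' underside, at first 3 mm above the bed (its jaws rest on the collar). z up, -x roughly towards the robot. Front and rear cross bars (8.5 to 12.5 mm above the underside) with a tongue 11 mm wide reaching down to 2 mm below the origin keep it centred on the stud within 1 mm
- clip_lugs (a point): On the clip's axis, level with its two lugs, 2 mm above the underside; axes as the clip. The lugs are round bars 4 mm thick along y, from 9.5 to 20 mm each side of the axis. The wedge's tines go under them from its -x side, sliding on the bed with handle up; pushing on raises the clip (a push of some 5 to 20 N; more if the tips dig into the bed)
- clip_jaws (a point): On the clip's axis, level with the middle of its two dark sprung jaws (4 to 8 mm above the underside, 10.4 mm apart along y; oiled; each 1 N when shut and 1 N per mm). Raised about 9.5 mm, they pass the bead and shut above it; the clip then stays loosely round the nose, underside about 14 mm above the bed, and lifts straight off
- clip_top (a point): On the clip's axis, level with the top of its two upright side flanges, 18.5 mm above the underside; axes as the clip. The flanges (x from -11 to 11 mm, 10 mm tall, outer faces 42 mm apart along y) are where to grasp the clip from above once it is above the bead
- wedge: Forked wedge lying flat, loose, about 220 g. Ash handle 70 (x) by 26 (y) by 28 mm tall, steel fork with its underside level with the handle's. Origin: under the handle's middle, at the underside; x to the fork's tips, z up. A plate 36 mm wide, 6 mm thick runs to x = 65 mm, then two tines to x = 110 mm
- wedge_grip (a point): The wedge's grip point: middle of the handle, 18 mm above the underside; axes as wedge; pinch the handle across y (26 mm)
- wedge_tip (a point): The middle of the line between the wedge's two tips, at the underside (x = 110 mm); axes as wedge. Each tine is 7 mm wide, 11 to 18 mm either side of the middle, 45 mm long, 2 mm thick at the tip and 6 mm at its root (top face sloping 5 degrees)
- tin: Shallow open tin, loose, 600 g, 130 (x) by 200 (y) by 30 mm tall, walls and floor 3 mm, with a wall across the middle as tall as the sides. Origin: centre of the underside. The +y half holds bent copper slate hooks, the -y half is empty
- tin_empty (a point): Centre of the inner floor of the tin's empty half (124 mm in x by 95 mm in y), 3 mm above the bench; axes as tin
- punch_block: Steel punch block 90 by 60 by 35 mm with three holes; origin at the centre of its underside; leave it alone
- oil_jar: Amber jar, 56 mm across, 90 mm tall; origin at the centre of its underside; leave it alone
- nail_pot: Small grey metal pot, about 80 mm across with two side handles, 60 mm tall; origin at the centre of its underside; leave it alone
Mind the look-alikes: they are no part of the job. Several things have the shape of the wedge; the one meant has the colours described above.

How it is judged:
By the outcome, as a careful person would: the job done as asked, in the order asked, and still so for the second after the job is handed in, with the robot touching nothing.
It also fails if it takes over 64 s, if anything falls off the work surface, if the arm or the gripper's body presses on something with over 40 N, if the wrist force passes 120 N, or if a joint passes its speed limit or range.

## Working session

There is one attempt and no reset: what is moved stays moved. The work goes in short steps, each a Python script; the robot and the scene stay as the last script left them, time stands still between calls to the robot, and variables do not carry over. Pictures are saved under pics/ and viewed, and the job is handed in when it is done.

```bash
ls; mkdir -p pics; cat > h.py <<'E'
import numpy as np,cv2
from plant import robot,solver,viewer,finish_job
def snap(n,f=None):
    c=viewer.camera(n); im=c["pixels"][:,:,::-1].copy()
    if f: cv2.imwrite('pics/'+f,im)
    c['im']=im; return c
def ray(c,u,v):
    R=np.array(c['R']);t=np.array(c['t']);d=R.T@np.linalg.inv(c['mtx'])@np.array([u,v,1.]);return -R.T@t,d
def onz(c,u,v,z):
    o,d=ray(c,u,v);return o+d*(z-o[2])/d[2]
def proj(c,X):
    p=np.array(c['mtx'])@(np.array(c['R'])@np.asarray(X,float)+np.array(c['t']));return p[:2]/p[2]
E
python3 - <<'E'
from h import *
import pickle
for n in ['scene','top','wrist']:
    c=snap(n,n+'0.png'); pickle.dump(c,open(n+'0.pkl','wb')); R=np.array(c['R']); print(n,-R.T@np.array(c['t']),R[2],c['mtx'][0][0])
print(robot.current_clock(),robot.current_eef_rot())
E
```

```text
pics
scene [1249.9566388   210.18832756  571.28416015] [-0.81698205 -0.11875995 -0.5643017 ] 433.7476724823995
top [ 261.24794737  125.11696432 1315.73736924] [ 0.20224498 -0.00912066 -0.97929249] 597.6903230252175
wrist [134.20144709 512.76316855 373.83222633] [ 0.26216031 -0.11100183 -0.95861909] 346.00567521160144
0.15 [[-9.22655465e-01  3.85625041e-01 -4.69006669e-04]
 [ 3.85625326e-01  9.22654725e-01 -1.16912459e-03]
 [-1.81125004e-05 -1.25956005e-03 -9.99999207e-01]]
```

View pics/scene0.png

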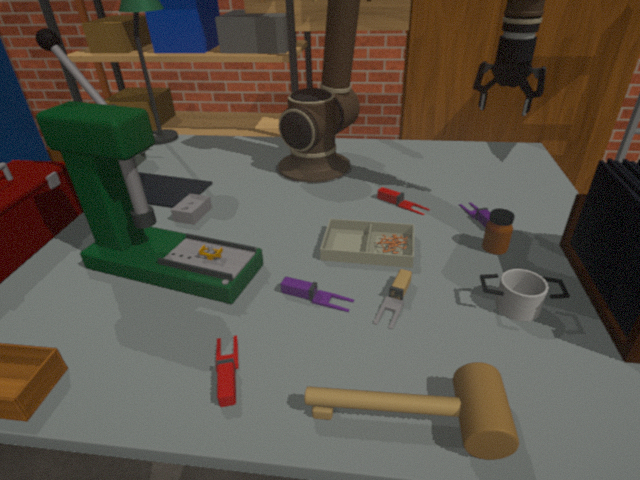

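View pics/top0.png

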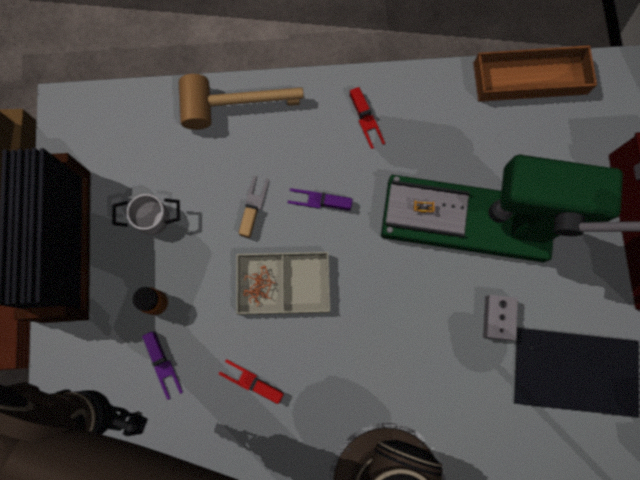

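View pics/wrist0.png

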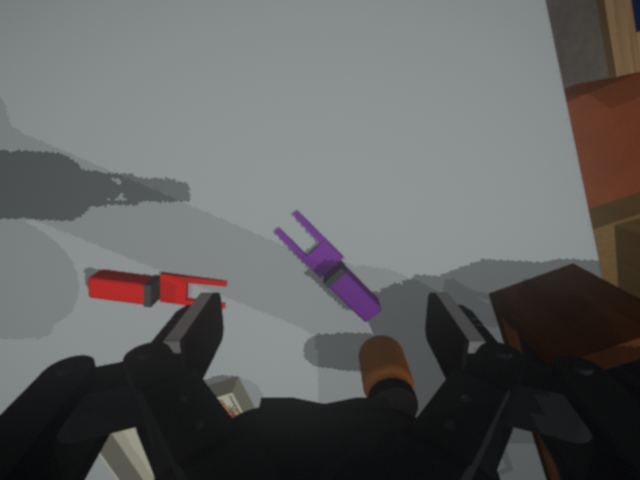

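Candidates for the wedge in the top view are: ash and steel (252,205), purple (320,199) and (163,362), red (368,115) and (252,382). The description (ash handle, steel fork) picks (252,205). I'll check it in a close crop.

```bash
python3 - <<'E'
import pickle,cv2,numpy as np
t=pickle.load(open('top0.pkl','rb'));s=pickle.load(open('scene0.pkl','rb'))
def cr(c,x,y,w,h,k): return cv2.resize(c['im'][y:y+h,x:x+w],None,fx=k,fy=k,interpolation=cv2.INTER_CUBIC)
a=cr(t,225,165,60,80,5); b=cr(t,380,170,100,80,4); b=cv2.copyMakeBorder(b,0,80,0,0,cv2.BORDER_CONSTANT)
cv2.imwrite('pics/cropA.png',np.hstack([a,b]))
cv2.imwrite('pics/cropB.png',np.vstack([cr(s,150,225,120,75,5)]))
from numpy.linalg import inv
def onz(c,u,v,z):
    R=np.array(c['R']);tt=np.array(c['t']);d=R.T@inv(c['mtx'])@np.array([u,v,1.]);o=-R.T@tt;return o+d*(z-o[2])/d[2]
for n,u,v,z in [('wedge',248,220,28),('tips',260,178,0),('clip',425,207,65),('tinE',307,282,3),('rail',0,0,0)]: print(n,onz(t,u,v,z))
E
```

```text
wedge [572.39658803 260.5411015   28.        ]
tips [676.15978999 231.64246373   0.        ]
clip [ 566.23705517 -125.60611959   65.        ]
tinE [429.15784321 139.34950866   3.        ]
rail [1174.42024797  846.53046904    0.        ]
```

View pics/cropA.png

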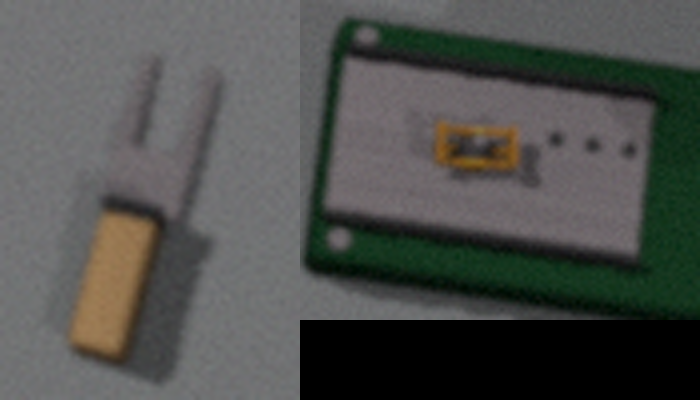

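View pics/cropB.png

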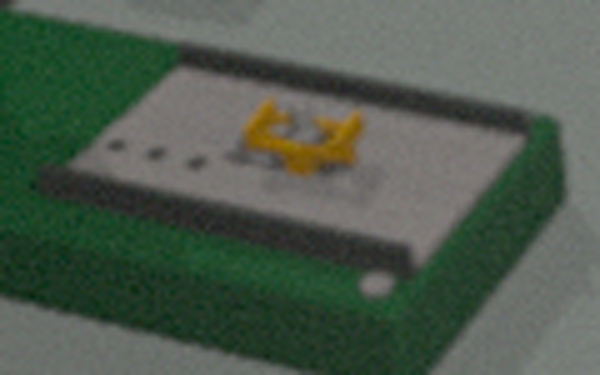

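The crop confirms it: ash handle with a dark ferrule and steel fork at top-view (252,205). The clip is at (425,207), with the column to its right. Next I'll take wrist views of the wedge, then the clip.

```bash
cat >> h.py <<'E'
def Rz(yaw,tilt=0):
    # tool x = -wedge x ; wedge pitched handle-up by tilt (tips down)
    a=np.radians(yaw);b=np.radians(tilt)
    wx=np.array([np.cos(b)*np.cos(a),np.cos(b)*np.sin(a),-np.sin(b)]); wy=np.array([-np.sin(a),np.cos(a),0]); wz=np.cross(wx,wy)
    return np.stack([-wx,wy,-wz],1)
E
python3 - <<'E'
from h import *
import pickle
robot.move_pose([560,262,220],Rz(-15)); print(robot.current_clock())
c=snap('wrist','w1.png'); pickle.dump(c,open('w1.pkl','wb'))
robot.move_pose([525,-115,230],Rz(-8)); print(robot.current_clock())
c=snap('wrist','w2.png'); pickle.dump(c,open('w2.pkl','wb'))
# IK checks
for tilt in (0,10,25):
    for z in (115,160):print(tilt,z,solver.ik([465,-110,z],Rz(-8,tilt)))
E
```

```text
1.7083
3.175
0 115 [-13.3091787    4.00443144 -21.95094837  64.04462019   0.
  -5.3091787 ]
0 160 [-13.3091787    2.88864366 -17.36921921  69.74213714   0.
  -5.3091787 ]
10 115 [-12.81222449  12.04306866 -13.4139699   74.5084191   -0.83468143
  -4.73945157]
10 160 [-12.81222449  10.97646508  -8.96558633  80.02340626  -0.83468143
  -4.73945157]
25 115 [-12.24255854  24.21883877  -1.08736213  89.6336345   -1.79163667
  -3.84631833]
25 160 [-12.24255854  23.13400519   3.07755689  94.8833871   -1.79163667
  -3.84631833]
```

View pics/w1.png

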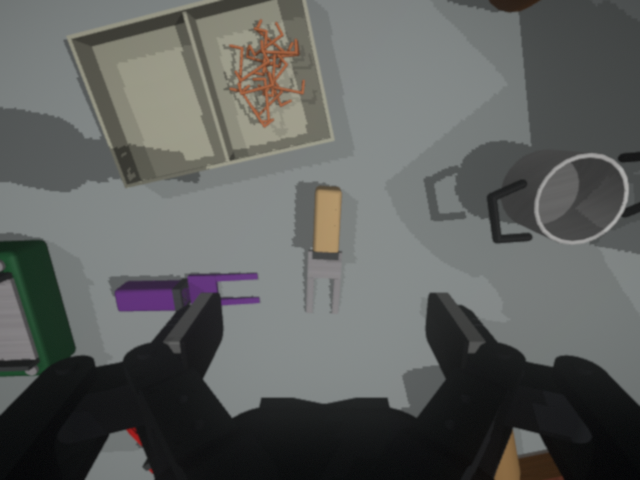

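View pics/w2.png

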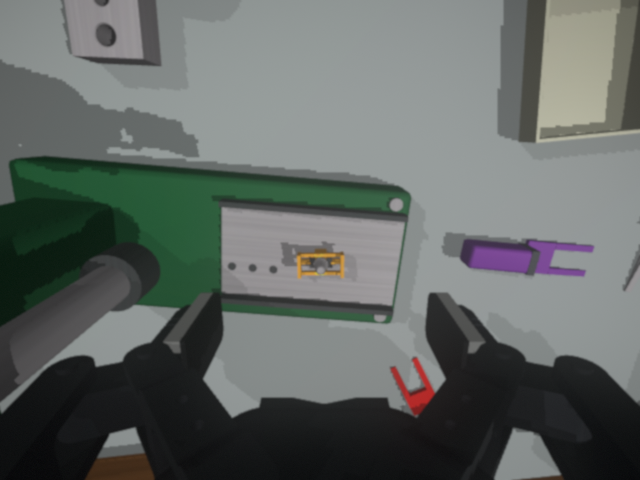

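```bash
python3 - <<'E'
import pickle,cv2,numpy as np
a=pickle.load(open('w1.pkl','rb'))['im'];b=pickle.load(open('w2.pkl','rb'))['im']
k=5
A=cv2.resize(a[175:320,290:360],None,fx=4,fy=4,interpolation=cv2.INTER_CUBIC)
B=cv2.resize(b[235:295,275:365],None,fx=5,fy=5,interpolation=cv2.INTER_CUBIC)
B=cv2.copyMakeBorder(B,0,A.shape[0]-B.shape[0],0,0,cv2.BORDER_CONSTANT)
cv2.imwrite('pics/crop2.png',np.hstack([A,B]))
E
```

```text
(no output)
```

View pics/crop2.png

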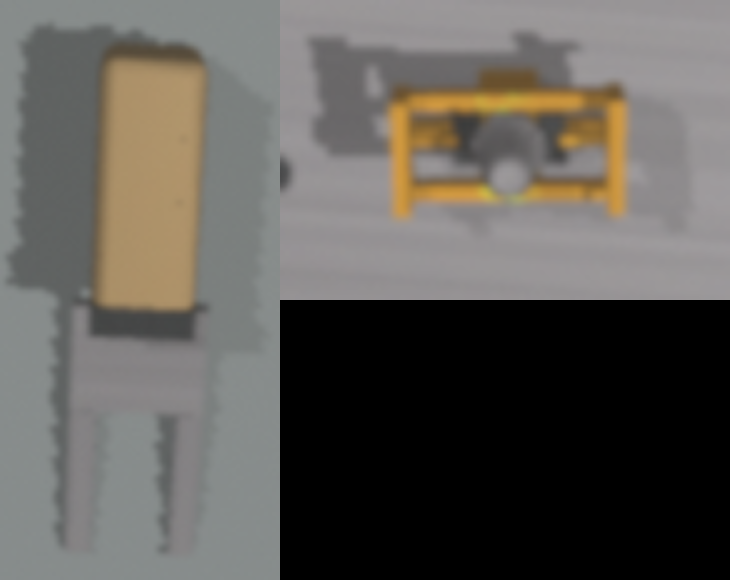

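```bash
python3 - <<'E'
import pickle
from h import onz,proj
import numpy as np
a=pickle.load(open('w1.pkl','rb'));b=pickle.load(open('w2.pkl','rb'));t=pickle.load(open('top0.pkl','rb'))
A=lambda x,y,z:onz(a,290+(x+.5)/4-.5,175+(y+.5)/4-.5,z)
B=lambda x,y,z:onz(b,275+(x-280+.5)/5-.5,235+(y+.5)/5-.5,z)
q=[A(105,57,28),A(205,57,28),A(195,309,28),A(93,308,28)]
print('handle',np.mean(q,0),[np.linalg.norm(q[i]-q[i-1]).round(1) for i in range(4)])
back=(q[0]+q[1])/2;fr=(q[2]+q[3])/2;print('yaw h',np.degrees(np.arctan2(*(fr-back)[1::-1])))
tips=(A(79,550,1)+A(181,551,1))/2;print('tips',tips, np.linalg.norm(A(79,550,1)-A(181,551,1)))
hc=np.mean(q,0);d=tips-hc;print('len',np.linalg.norm(d[:2]),'yaw',np.degrees(np.arctan2(d[1],d[0])))
f=[B(402,93,71.5),B(402,215,71.5),B(617,93,71.5),B(617,214,71.5)]
print('clip',np.mean(f,0),np.linalg.norm(f[0]-f[1]),np.linalg.norm(f[2]-f[3]),np.linalg.norm((f[0]+f[1]-f[2]-f[3])/2))
for i,j in((0,1),(2,3)): e=f[j]-f[i];print(np.degrees(np.arctan2(e[1],e[0])))
e=(f[2]+f[3]-f[0]-f[1]);print(np.degrees(np.arctan2(-e[0],e[1])))
print('stud',B(509,178,80))
print('top proj clip, wedge in top view', proj(t,np.mean(f,0)),proj(t,hc))
# rail lines in w2: bed edges
P=lambda u,v,z:onz(b,u,v,z)
g=P(395,307,50)-P(221,295,50);print('rail far dir',np.degrees(np.arctan2(-g[0],g[1])))
g=P(398,215,60)-P(222,202,60);print('near',np.degrees(np.arctan2(-g[0],g[1])))
for u,v in [(127,185),(230,160),(186,12),(70,38),(331,137),(306,-2)]: print('tin rim',onz(a,u,v,30))
E
```

```text
handle [569.6123212  263.41218883  28.        ] [np.float64(62.7), np.float64(23.5), np.float64(62.9), np.float64(25.3)]
yaw h -17.232962963761533
tips [678.20097769 229.27141092   1.        ] 28.965148089092803
len 113.8292099286054 yaw -17.453389825869483
clip [ 566.83359344 -122.67167618   71.5       ] 23.578372533535756 23.380335519492508 38.74307261701442
-9.126240556910595
-7.098104059552492
-7.815265719236443
stud [ 567.87177077 -122.83049718   80.        ]
top proj clip, wedge in top view [424.13704649 206.06673296] [246.75910988 221.30912514]
rail far dir -12.33518368473307
near -12.27248644005023
tin rim [487.34282038  92.23698079  30.        ]
tin rim [490.48089751 192.64407585  30.        ]
tin rim [369.05320371 197.36619671  30.        ]
tin rim [361.93577218  97.17489     30.        ]
tin rim [494.70356273 286.94148882  30.        ]
tin rim [384.76795738 294.72561218  30.        ]
```

The wedge measures 145 mm from handle back to tips (145 expected), with its origin at about (573,262) and yaw −17.4°. The clip is at (567,−123) with yaw about −8°, and its flanges are 38.7 mm apart centre to centre, which fits. Next I'll grasp the wedge.

```bash
python3 - <<'E'
from h import *
robot.gripper_to(60,60)
R=Rz(-17.4)
robot.move_pose([573,262.3,90],R)
print(robot.move_l([573,262.3,14],R,speed=80,threshold=15))
robot.gripper_to(20,110)
print(robot.current_gripper_width(),robot.current_ee_pos(),robot.current_clock())
robot.move_l([573,262.3,150],R,speed=120)
print(robot.current_gripper_width(),robot.current_contact_force(),robot.current_clock())
snap('wrist','w3.png')
E
```

```text
False
24.306335239115942 [573.44550498 262.48051426  14.93584346] 6.6167
23.97402086771821 [ 0.65503754  0.12142212 -2.96314064] 7.9
```

View pics/w3.png

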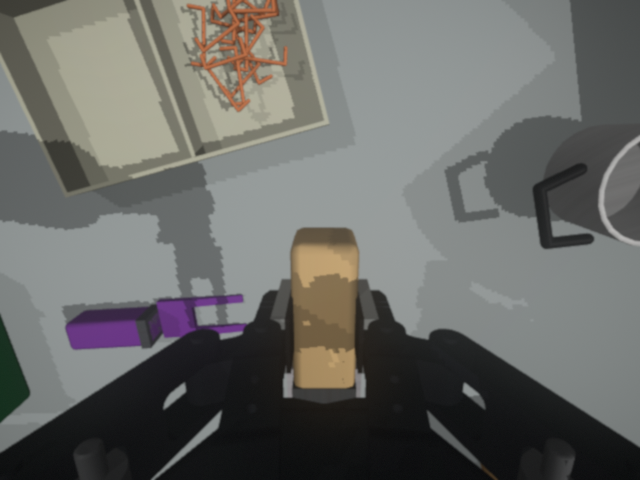

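```bash
python3 - <<'E'
from h import *
import pickle
c=snap('wrist');pickle.dump(c,open('w4.pkl','wb'))
p=np.array(robot.current_ee_pos());R=np.array(robot.current_eef_rot())
im=c['im'];hsv=cv2.cvtColor(im,cv2.COLOR_BGR2HSV)
m=cv2.inRange(hsv,(8,60,40),(25,255,255));
for row in (250,260,270,280):
    xs=np.where(m[row,270:380])[0]+270;print(row,xs.min(),xs.max(),(xs.min()+xs.max())/2)
for x in (34,28,20,10): print(x,proj(c,p+R@np.array([x,0,-13])),proj(c,p+R@np.array([x,13,-13]))-proj(c,p+R@np.array([x,-13,-13])))
t=snap('top');s=snap('scene');pickle.dump(t,open('t4.pkl','wb'));pickle.dump(s,open('s4.pkl','wb'))
for cc,n in((t,'t4'),(s,'s4')):
    tip=p+R@np.array([-110,0,15]);q=proj(cc,tip);print(n,q)
    u,v=int(q[0]),int(q[1]);cv2.imwrite('pics/%s.png'%n,cv2.resize(cc['im'][v-40:v+40,u-50:u+50],None,fx=6,fy=6,interpolation=cv2.INTER_CUBIC))
print(p)
# clip cross-check in top view / scene
for n in('top0','scene0'):
    cc=pickle.load(open(n+'.pkl','rb'));h=cv2.cvtColor(cc['im'],cv2.COLOR_BGR2HSV)
    q=proj(cc,[567,-122.8,66]);mm=cv2.inRange(h,(10,120,80),(30,255,255));z=np.zeros_like(mm);u,v=map(int,q);z[v-25:v+25,u-30:u+30]=mm[v-25:v+25,u-30:u+30]
    ys,xs=np.where(z);print(n,q,xs.min(),xs.max(),ys.min(),ys.max(),xs.mean(),ys.mean())
E
```

```text
250 291 357 324.0
260 291 358 324.5
270 291 357 324.0
280 291 357 324.0
34 [323.65831423 245.75957481] [ 7.16341806e+01 -1.38015197e-02]
28 [323.66532748 261.23483656] [ 7.06733165e+01 -1.35472563e-02]
20 [323.67439096 281.23406997] [ 6.94315574e+01 -1.32214473e-02]
10 [323.68528205 305.26605362] [ 6.79394036e+01 -1.28340938e-02]
t4 [254.94815362 158.17555158]
s4 [387.30014694 267.02090618]
[572.56650211 262.1143622  148.95632256]
top0 [423.7470079  206.62790883] 414 434 201 211 423.8636363636364 206.6818181818182
scene0 [211.4633036  250.29384957] 199 222 245 259 210.27380952380952 252.64880952380952
```

View pics/t4.png

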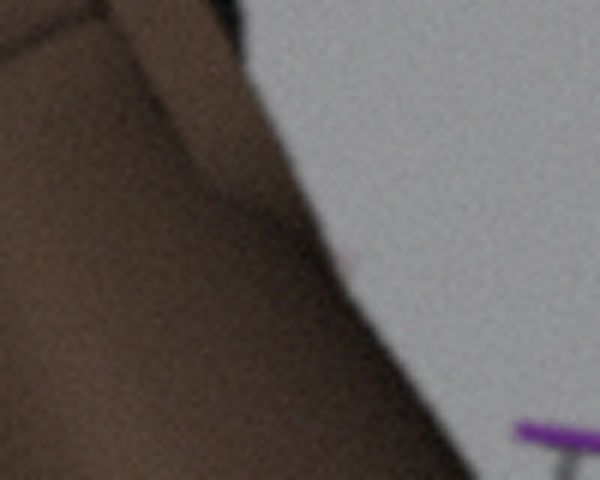

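View pics/s4.png

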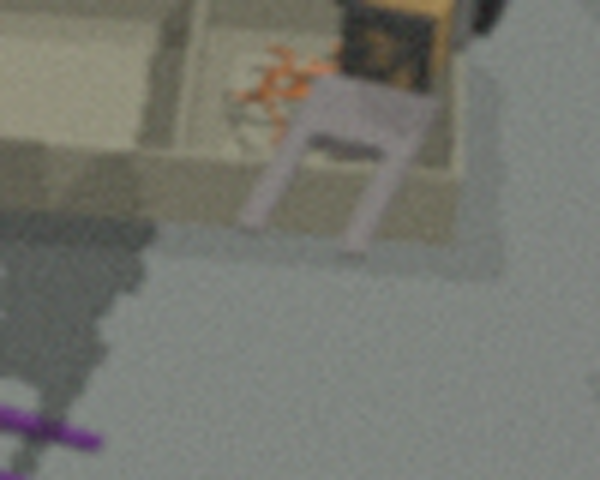

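Handle edges, clip centroid and tip projection all agree with my model to within about 0.5 px in the wrist, top and scene views. Next I'll move to a hover with the wedge tilted 25°.

```bash
cat >> h.py <<'E'
C=np.array([567.2,-122.8,50.]);YAW=-8.
def tcp(dx,dz,tilt=25,yaw=None,dy=0):
    yaw=YAW if yaw is None else yaw
    R=Rz(yaw,tilt);a=np.radians(yaw)
    tip=C+np.array([np.cos(a)*dx-np.sin(a)*dy,np.sin(a)*dx+np.cos(a)*dy,dz])
    return tip-R@np.array([-110,0,14.9]),R
def tipnow(yaw=None):
    yaw=YAW if yaw is None else yaw
    p=np.array(robot.current_ee_pos());R=np.array(robot.current_eef_rot());a=np.radians(yaw)
    d=p+R@np.array([-110,0,14.9])-C
    return np.round([np.cos(a)*d[0]+np.sin(a)*d[1],-np.sin(a)*d[0]+np.cos(a)*d[1],d[2]],2)
E
python3 - <<'E'
from h import *
p,R=tcp(-16,60);robot.move_pose(p,R)
p,R=tcp(-16,20);robot.move_l(p,R,speed=80)
print(robot.current_clock(),tipnow(),robot.current_contact_force())
s=snap('scene');t=snap('top');snap('wrist','w5.png')
cv2.imwrite('pics/s5.png',cv2.resize(s['im'][200:290,150:270],None,fx=6,fy=6,interpolation=cv2.INTER_CUBIC))
cv2.imwrite('pics/t5.png',cv2.resize(t['im'][160:260,370:490],None,fx=6,fy=6,interpolation=cv2.INTER_CUBIC))
p,R=tcp(-16,20)
for y in(14.5,-14.5):
    q=p+R@np.array([-110,y,14.9]);print((proj(s,q)-[150,200])*6)
E
```

```text
10.1917 [-16.11   0.09  19.97] [ 0.29633127  0.12199464 -2.33235431]
[426.96911585 271.84735887]
[350.43602784 260.80718727]
```

View pics/s5.png

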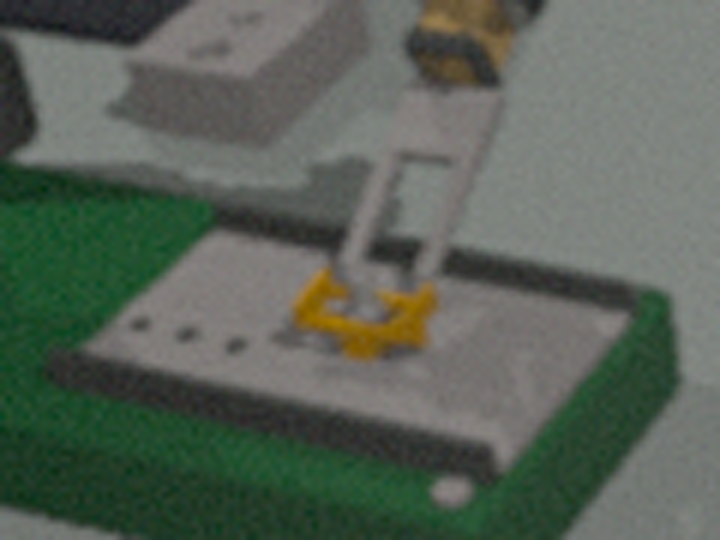

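View pics/t5.png

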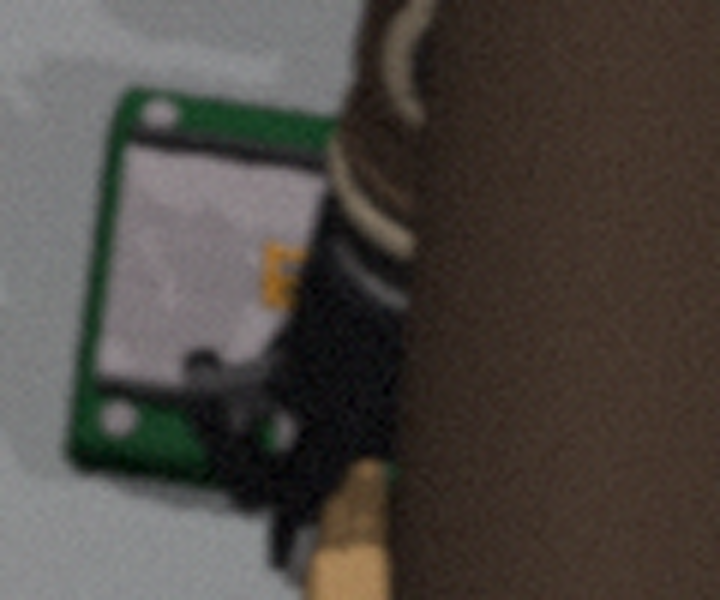

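View pics/w5.png

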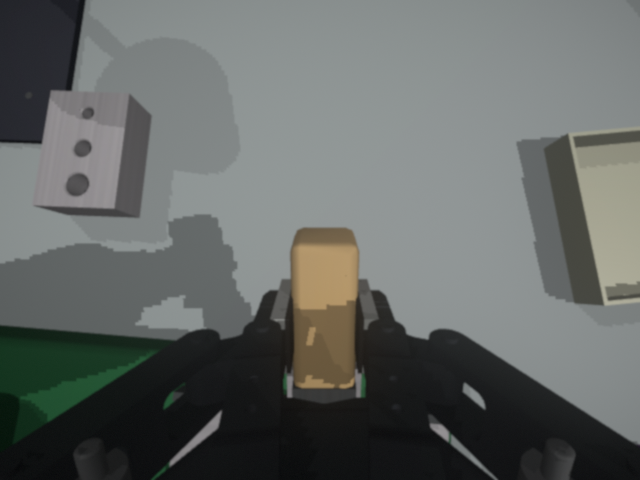

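```bash
python3 - <<'E'
from h import *
s=snap('scene')
im=cv2.resize(s['im'][225:275,185:245],None,fx=12,fy=12,interpolation=cv2.INTER_CUBIC)
a=np.radians(-8);ex=np.array([np.cos(a),np.sin(a),0]);ey=np.array([-np.sin(a),np.cos(a),0])
o=np.array([566.9,-122.7,53])
def mk(P,col):
    q=(proj(s,P)-[185,225]+.5)*12;cv2.circle(im,tuple(int(x) for x in q),3,col,-1)
for sx in(-11,11):
    for y in(-21,21,-19,19): mk(o+sx*ex+y*ey+[0,0,18.5],(255,0,0))
mk(np.array([567.2,-122.8,80]),(0,0,255))
p,R=np.array(robot.current_ee_pos()),np.array(robot.current_eef_rot())
for y in(11,18,-11,-18):mk(p+R@np.array([-110,y,14.9]),(0,255,0))
cv2.imwrite('pics/s6.png',im)
E
```

```text
(no output)
```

View pics/s6.png

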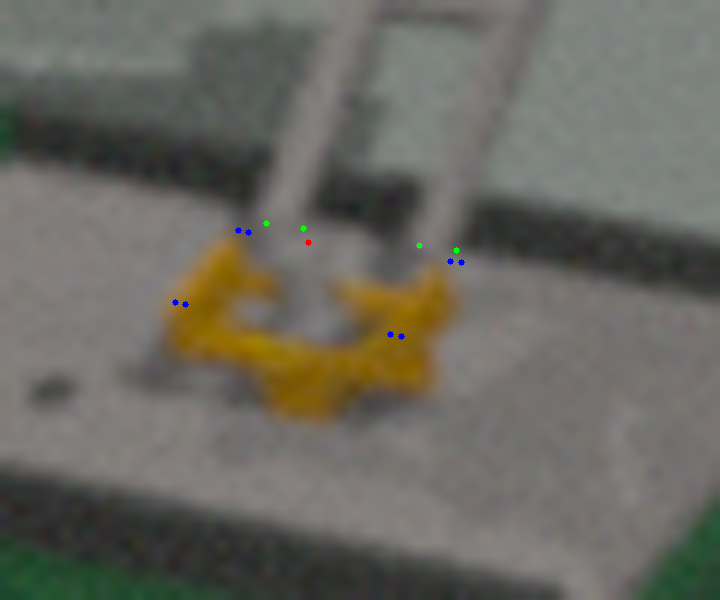

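The scene crop has the tine tips at (280,222) and (432,245), straddling the stud and inside the flanges. The lateral offset is about 0.5 mm at most. Next I'll lower the tips to the bed.

```bash
python3 - <<'E'
from h import *
p,R=tcp(-16,5,dy=-.3);robot.move_l(p,R,speed=50)
p,R=tcp(-16,-4,dy=-.3);hit=robot.move_l(p,R,speed=8,threshold=3)
print(hit,robot.current_clock(),tipnow(),robot.current_contact_force(),robot.current_ft_torque())
s=snap('scene');im=cv2.resize(s['im'][225:275,185:245],None,fx=12,fy=12,interpolation=cv2.INTER_CUBIC);cv2.imwrite('pics/s7.png',im)
E
```

```text
True 11.5417 [-16.35  -0.3   -0.34] [ 0.15545608 -0.40549036  3.48028498] [-0.09530327 -0.48350976  0.02893782]
```

View pics/s7.png

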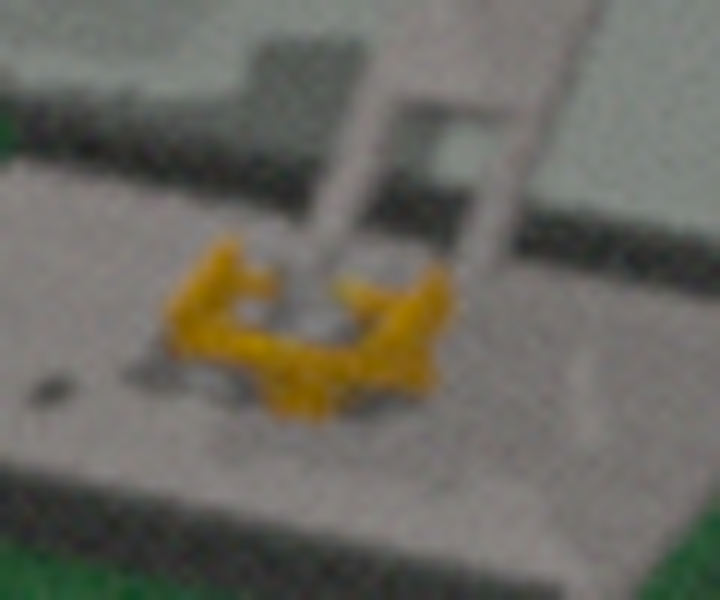

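```bash
python3 - <<'E'
from h import *
s=snap('scene')
im=cv2.resize(s['im'][205:275,175:255],None,fx=9,fy=9,interpolation=cv2.INTER_CUBIC)
def pr(P): return tuple(int(x) for x in (proj(s,P)-[175,205]+.5)*9)
p,R=np.array(robot.current_ee_pos()),np.array(robot.current_eef_rot())
for y in(11,18,-11,-18):
    cv2.line(im,pr(p+R@np.array([-110,y,14.9])),pr(p+R@np.array([-65,y,14.9])),(0,255,0),1)
a=np.radians(-8);ex=np.array([np.cos(a),np.sin(a),0]);ey=np.array([-np.sin(a),np.cos(a),0])
for y in (-21,21): cv2.line(im,pr(C+ey*y-11*ex+[0,0,21.5]),pr(C+ey*y+11*ex+[0,0,21.5]),(255,0,0),1)
for y in (-20,-9.5,20,9.5): cv2.circle(im,pr(C+ey*y+[0,0,5]),3,(0,0,255),-1)
cv2.line(im,pr(C),pr(C+[0,0,30]),(0,0,255),1)
cv2.imwrite('pics/s8.png',im)
c=snap('wrist','w8.png')
E
```

```text
(no output)
```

View pics/s8.png

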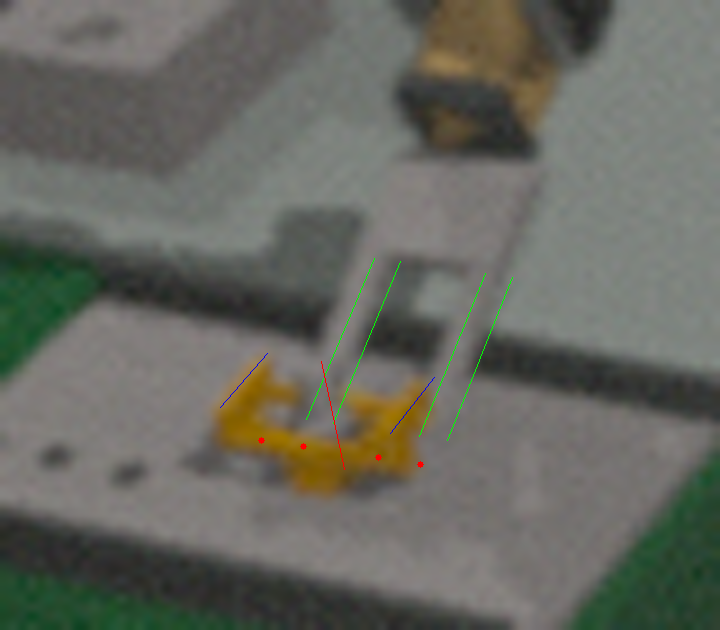

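Contact at z ≈ −0.3 mm matches the bed height. I'll raise the tips slightly and push forward in steps.

```bash
python3 - <<'E'
from h import *
z=0.0
p,R=tcp(-16,z,dy=-.3);robot.move_l(p,R,speed=20)
print(tipnow(),np.round(robot.current_contact_force(),1))
for dx in(-6,-2,2,6):
    p,R=tcp(dx,z,dy=-.3);h=robot.move_l(p,R,speed=15,threshold=30)
    print(dx,h,tipnow(),np.round(robot.current_contact_force(),1),round(robot.current_clock(),2))
    if h:break
s=snap('scene');cv2.imwrite('pics/s9.png',cv2.resize(s['im'][205:275,175:255],None,fx=9,fy=9,interpolation=cv2.INTER_CUBIC));snap('wrist','w9.png')
E
```

```text
[-16.2   -0.31  -0.11] [-0.8  0.6  3.6]
-6 False [-5.73 -0.3  -0.02] [-0.5  0.8  1.1] 12.76
-2 False [-1.74 -0.31 -0.04] [-0.6 -0.1  2.6] 13.18
2 False [ 2.1  -0.31 -0.02] [-1.3  0.1  2.5] 13.59
6 False [ 5.64 -0.28 -0.06] [-3.8  0.7  3.3] 14.01
```

View pics/s9.png

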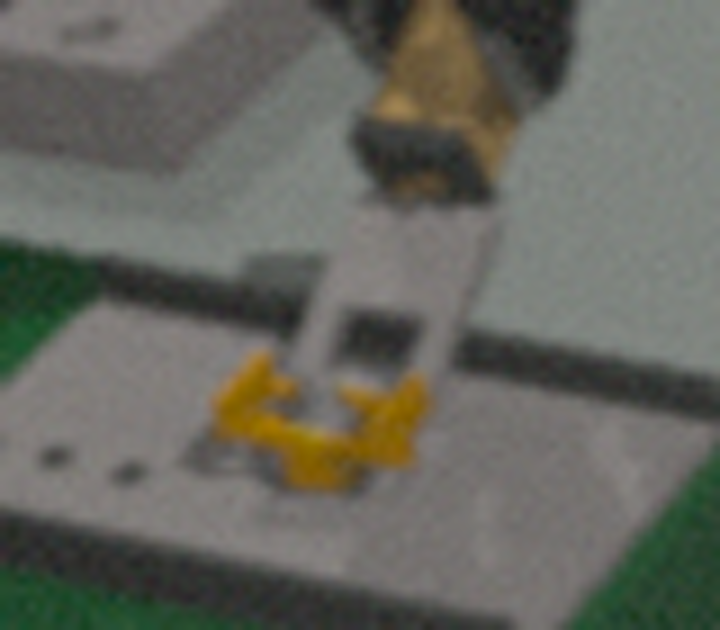

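Both tines are under the clip, its front edge has risen slightly and the forces are low. I'll keep pushing.

```bash
python3 - <<'E'
from h import *
z=0.0
for dx in(10,13,16,19,21,23):
    p,R=tcp(dx,z,dy=-.3);h=robot.move_l(p,R,speed=15,threshold=35)
    print(dx,h,tipnow(),np.round(robot.current_contact_force(),1),round(robot.current_clock(),2))
    if h:break
s=snap('scene');cv2.imwrite('pics/s10.png',cv2.resize(s['im'][205:275,175:255],None,fx=9,fy=9,interpolation=cv2.INTER_CUBIC));snap('wrist','w10.png')
E
```

```text
10 False [ 8.09 -0.28 -0.06] [-10.    1.6   5.5] 14.53
13 False [10.32 -0.28 -0.07] [-11.4   1.4   6.9] 14.88
16 False [12.57 -0.29 -0.09] [-13.3   1.9   7.4] 15.22
19 False [17.22 -0.27 -0.1 ] [-6.7  1.6  4.9] 15.57
21 False [ 2.146e+01 -3.000e-01  2.000e-02] [-1.4  0.5  2.8] 15.86
23 False [ 2.341e+01 -2.900e-01 -1.000e-02] [-1.1  0.9  2.1] 16.14
```

View pics/s10.png

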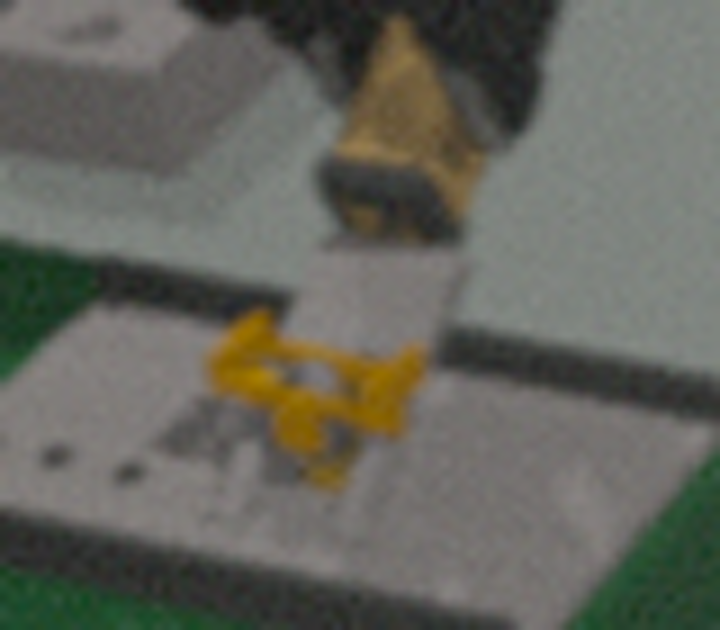

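View pics/w10.png

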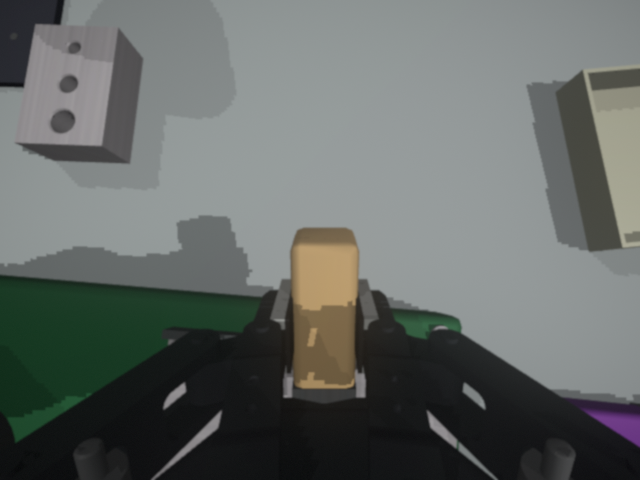

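The push force peaked at about 14 N and fell to about 1 N. The clip now sits roughly 11 mm higher, so its jaws have passed the bead. I'll withdraw the wedge and confirm before gripping.

```bash
python3 - <<'E'
from h import *
p,R=tcp(-18,0.3,dy=-.3);h=robot.move_l(p,R,speed=35,threshold=35);print(h,tipnow(),np.round(robot.current_contact_force(),1))
p,R=tcp(-20,75,dy=-.3);robot.move_l(p,R,speed=120);print(robot.current_clock())
s=snap('scene');cv2.imwrite('pics/s11.png',cv2.resize(s['im'][205:275,175:255],None,fx=9,fy=9,interpolation=cv2.INTER_CUBIC))
R=Rz(-5);robot.move_pose([340,-20,110],R)
w=snap('wrist','w11.png');t=snap('top','t11.png')
print(robot.current_clock())
E
```

```text
False [-18.21  -0.33   0.24] [-0.1 -0.2  0.3]
18.3417
19.2333
```

View pics/s11.png

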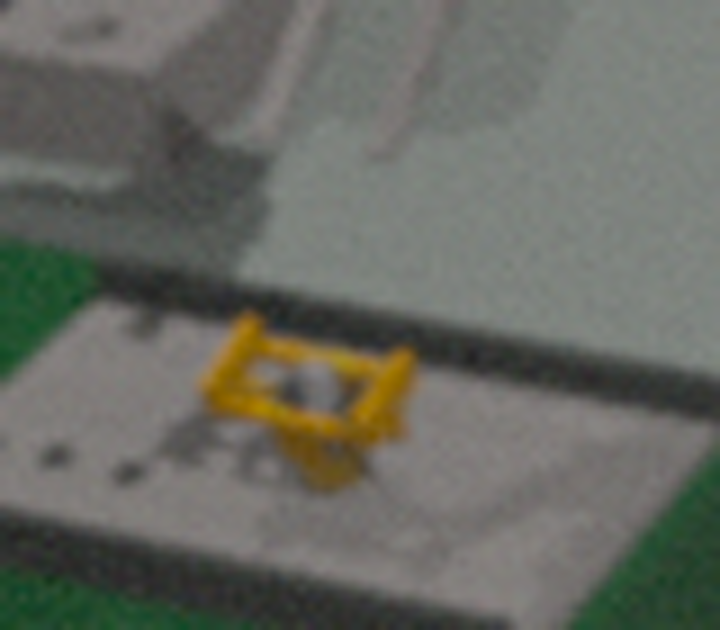

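View pics/w11.png

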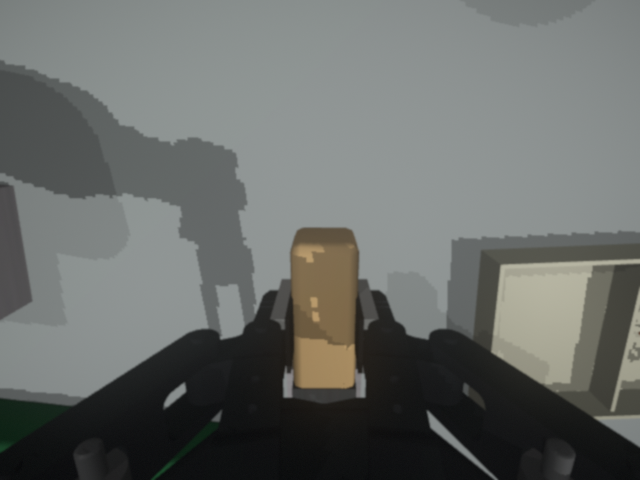

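View pics/t11.png

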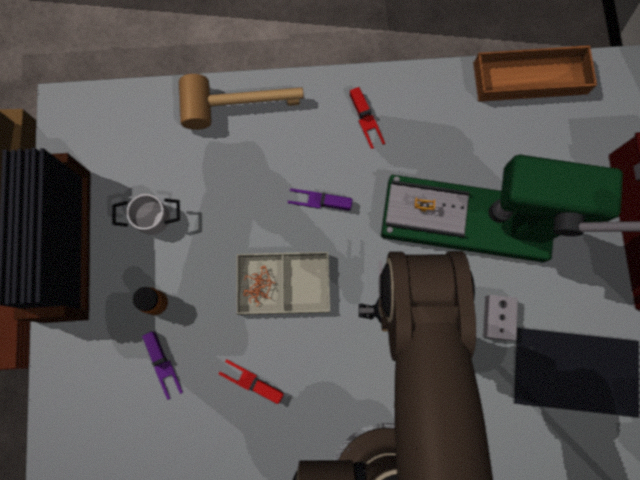

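The clip stays up around the nose after withdrawal (crop (310,400)), and the bench below the wedge is clear. I'll lay the wedge down, then look at the clip.

```bash
python3 - <<'E'
from h import *
import pickle
R=Rz(-5)
robot.move_l([340,-20,20],R,speed=90)
h=robot.move_l([340,-20,13],R,speed=10,threshold=3)
print(h,robot.current_ee_pos(),np.round(robot.current_contact_force(),1))
robot.gripper_to(45,40)
robot.move_l([340,-20,120],R,speed=130)
robot.move_pose([525,-118,200],Rz(-8))
print(robot.current_clock())
c=snap('wrist','w12.png');pickle.dump(c,open('w12.pkl','wb'))
robot.move_pose([545,-100,190],Rz(-8))
c2=snap('wrist','w13.png');pickle.dump(c2,open('w13.pkl','wb'))
s=snap('scene','s12.png')
print(robot.current_clock())
for cc,n in((c,'c12'),(c2,'c13')):
    u,v=map(int,proj(cc,[567,-123,75]));print(u,v);cv2.imwrite('pics/%s.png'%n,cv2.resize(cc['im'][v-40:v+40,u-50:u+50],None,fx=6,fy=6,interpolation=cv2.INTER_CUBIC))
E
```

```text
True [340.04371837 -20.00014763  14.85114193] [-0.5  0.6  5.2]
23.125
23.525
324 283
295 267
```

View pics/c12.png

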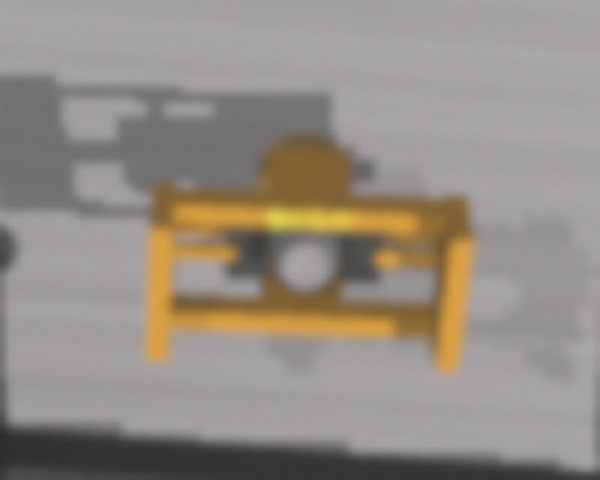

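View pics/c13.png

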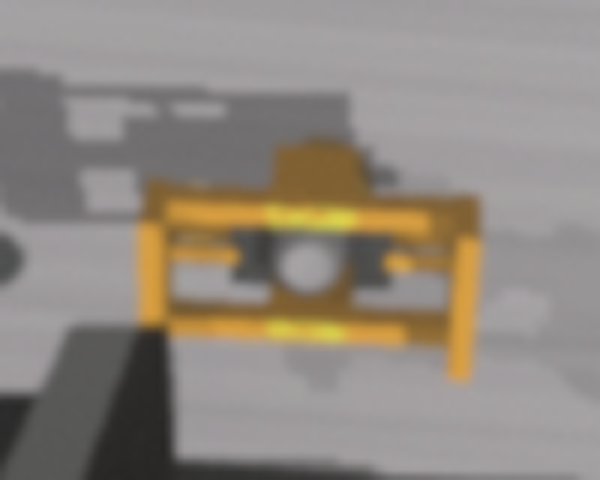

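View pics/s12.png

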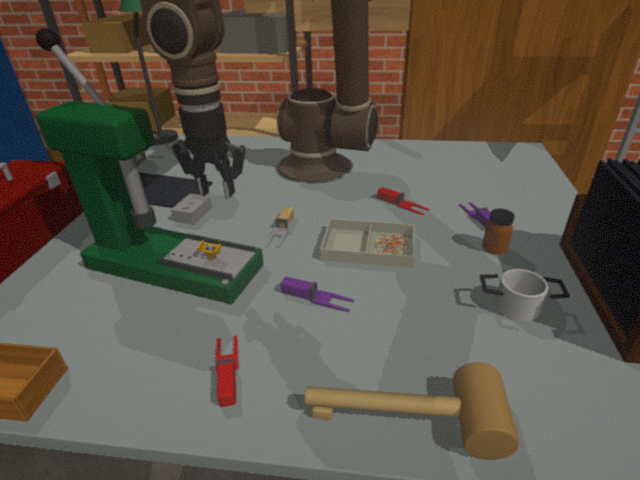

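The wedge lies flat at scene (283,222). The clip sits raised on the stud at scene (208,247). Next I'll measure the raised clip and the tin.

```bash
python3 - <<'E'
import pickle
from h import *
a=pickle.load(open('w12.pkl','rb'));b=pickle.load(open('w13.pkl','rb'))
def f(c,u0,v0,x,y,z): return onz(c,u0-50+(x+.5)/6-.5,v0-40+(y+.5)/6-.5,z)
for z in(80,82.5,85):
    P=[f(a,324,283,x,y,z) for x,y in((159,224),(157,361),(463,236),(449,371))]
    m=np.mean(P,0);e=P[2]+P[3]-P[0]-P[1]
    Q=[f(b,295,267,x,y,z) for x,y in((465,236),(461,380))]
    print(z,m.round(1),'sep',np.linalg.norm(e)/2,'len',np.linalg.norm(P[0]-P[1]),np.linalg.norm(P[2]-P[3]),'yaw',np.degrees(np.arctan2(-e[0],e[1])),'rightflange a/b',((P[2]+P[3])/2).round(1),np.mean(Q,0).round(1))
    print([np.degrees(np.arctan2(*(P[j]-P[i])[1::-1])) for i,j in((0,1),(2,3))])
t=pickle.load(open('t4.pkl','rb'))
print('stud',f(a,324,283,306,266,80),f(b,295,267,309,264,80))
t=viewer.camera('top');im=t['pixels'][:,:,::-1]
cv2.imwrite('pics/tin.png',cv2.resize(im[240:325,225:340],None,fx=6,fy=6,interpolation=cv2.INTER_CUBIC));pickle.dump(t,open('ttin.pkl','wb'))
for al in(82,-98):print(solver.ik([428,142,17],Rz(al)),solver.ik([428,142,120],Rz(al)))
E
```

```text
80 [ 572.6 -123.3   80. ] sep 39.60843684565841 len 19.9371347910754 19.754828210113427 yaw -10.33638265982107 rightflange a/b [ 576.2 -103.8   80. ] [ 576.2 -104.3   80. ]
[np.float64(-9.889804914826142), np.float64(-12.210861565077998)]
82.5 [ 571.4 -123.1   82.5] sep 39.21451609605973 len 19.738852513176973 19.558359039490963 yaw -10.336382659820814 rightflange a/b [ 574.9 -103.8   82.5] [ 575.1 -104.2   82.5]
[np.float64(-9.889804914826186), np.float64(-12.210861565077964)]
85 [ 570.2 -123.    85. ] sep 38.820595346461104 len 19.540570235278768 19.361889868868385 yaw -10.336382659821052 rightflange a/b [ 573.7 -103.9   85. ] [ 574. -104.   85.]
[np.float64(-9.889804914826035), np.float64(-12.210861565078002)]
stud [ 567.90300745 -122.77358852   80.        ] [ 567.53288508 -122.58684121   80.        ]
[ 18.35459014   5.44133964 -33.65451954  50.90414082   0.
 -63.64540986] [ 18.35459014   0.98479946 -24.47952227  64.53567827   0.
 -63.64540986]
[ 18.35459014   5.44133964 -33.65451954  50.90414082   0.
 116.35459014] [ 18.35459014   0.98479946 -24.47952227  64.53567827   0.
 116.35459014]
```

View pics/tin.png

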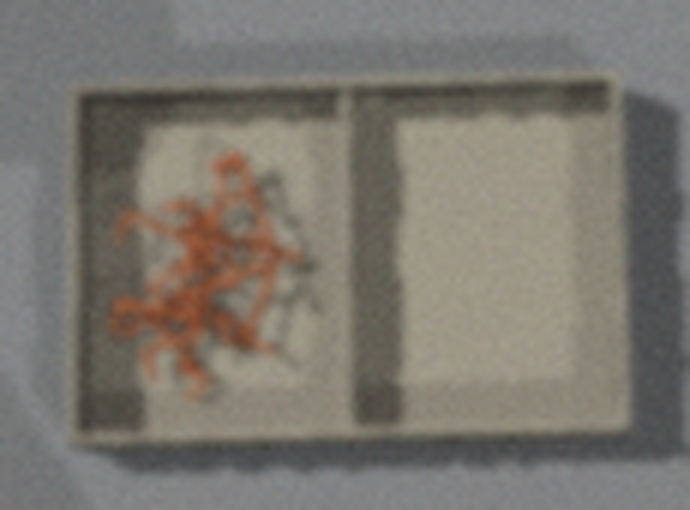

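```bash
python3 - <<'E'
import pickle
from h import *
t=pickle.load(open('ttin.pkl','rb'))
g=lambda x,y:onz(t,225+(x+.5)/6-.5,240+(y+.5)/6-.5,30)
P=[g(75,86),g(621,77),g(631,430),g(75,440)];D=[g(344,88),g(351,435)]
print(np.round(P,1),np.round(D,1),np.mean(P,0))
print('half',np.mean([P[1],P[2],D[0],D[1]],0), [np.linalg.norm(P[i]-P[i-1]) for i in range(4)])
R=Rz(-10.3)
robot.gripper_to(60,30)
robot.move_pose([569.7,-123,130],R)
h=robot.move_l([569.7,-123,77],R,speed=60,threshold=6);print(h,robot.current_ee_pos(),robot.current_clock())
s=snap('scene');cv2.imwrite('pics/s13.png',cv2.resize(s['im'][205:275,175:255],None,fx=9,fy=9,interpolation=cv2.INTER_CUBIC));snap('wrist','w14.png')
E
```

```text
[[497.5 287.5  30. ]
 [487.4  89.   30. ]
 [359.6  94.5  30. ]
 [369.4 292.7  30. ]] [[490.2 189.8  30. ]
 [364.6 194.3  30. ]] [428.4960909  190.89845929  30.        ]
half [425.43782782 141.88497078  30.        ] [np.float64(128.20301433228843), np.float64(198.7761226918505), np.float64(127.87936054471331), np.float64(198.39843731455122)]
False [ 569.9980547  -123.10656841   77.36848913] 25.2917
```

View pics/s13.png

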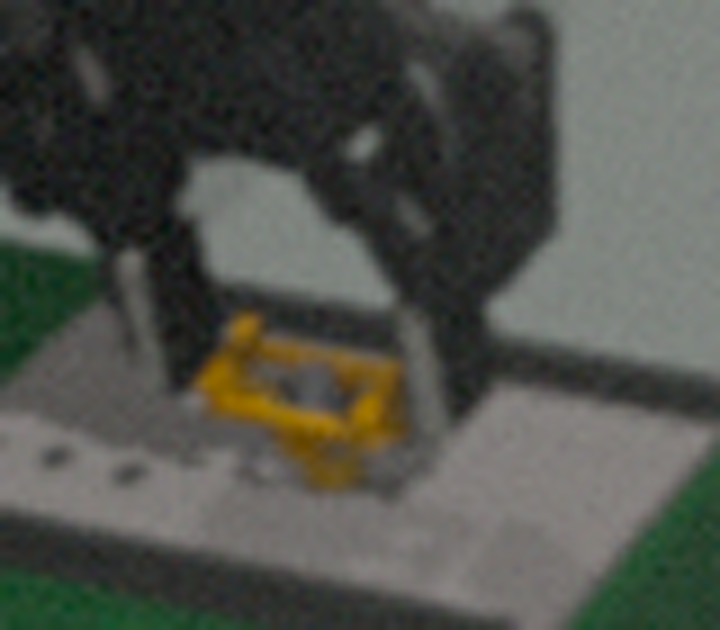

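View pics/w14.png

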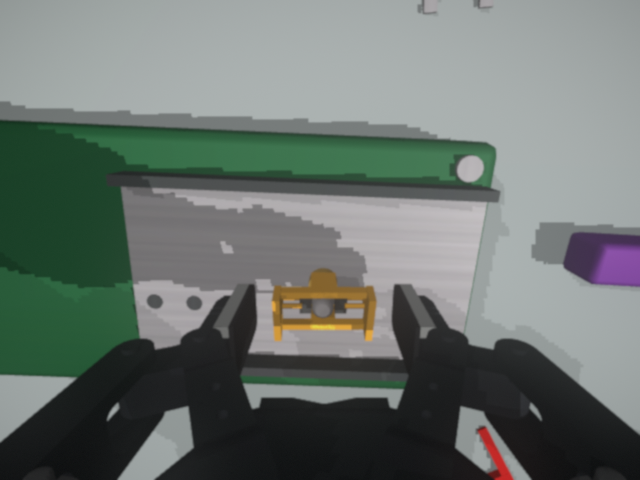

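The fingers straddle the flanges in the wrist view (278..370 between pads at 235 and 415). I'll grip and lift straight up.

```bash
python3 - <<'E'
from h import *
R=Rz(-10.3)
robot.gripper_to(34,30);print(robot.current_gripper_width(),robot.current_contact_force())
p=robot.current_ee_pos();print(p)
robot.move_l([p[0],p[1],150],R,speed=70)
print(robot.current_gripper_width(),robot.current_contact_force(),robot.current_clock())
s=snap('scene');cv2.imwrite('pics/s14.png',cv2.resize(s['im'][165:275,165:265],None,fx=5,fy=5,interpolation=cv2.INTER_CUBIC));snap('wrist','w15.png')
E
```

```text
41.41886800311894 [ 0.25080961 -0.76119456  1.62312161]
[ 569.91877685 -123.17302653   77.33356886]
41.29696774827247 [ 0.21810636  0.14473124 -0.06054532] 26.875
```

View pics/s14.png

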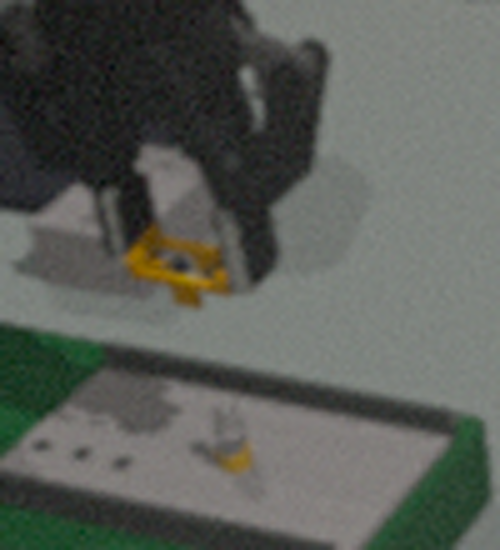

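View pics/w15.png

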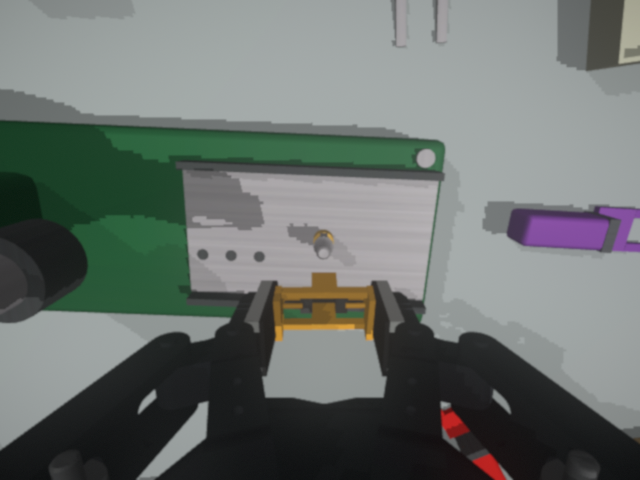

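The clip is off the stud and held level in the jaws; the brass ring left on the stud is its collar. Next I'll carry it to the empty half of the tin.

```bash
python3 - <<'E'
from h import *
R=Rz(80)
robot.move_pose([425.5,142,120],R)
robot.move_l([425.5,142,28],R,speed=80)
h=robot.move_l([425.5,142,14.5],R,speed=8,threshold=1.5)
print(h,robot.current_ee_pos(),robot.current_contact_force(),robot.current_clock())
s=snap('scene');cv2.imwrite('pics/s15.png',cv2.resize(s['im'][200:290,300:430],None,fx=5,fy=5,interpolation=cv2.INTER_CUBIC));snap('wrist','w16.png')
E
```

```text
True [425.43303669 141.95837998  20.79017907] [ 1.28272278 -0.80437482  3.76933231] 30.3917
```

View pics/w16.png

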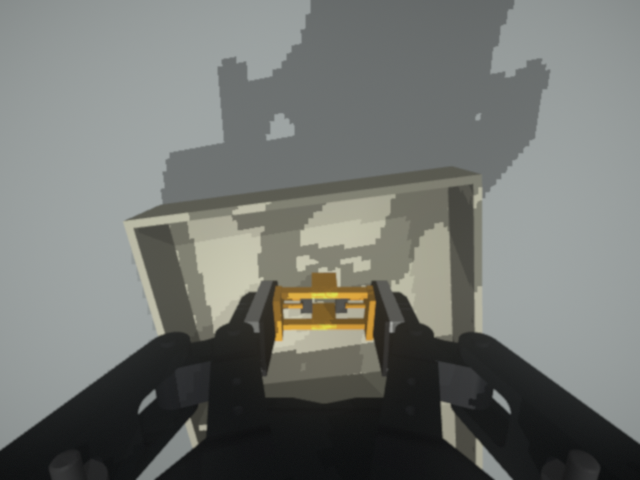

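View pics/s15.png

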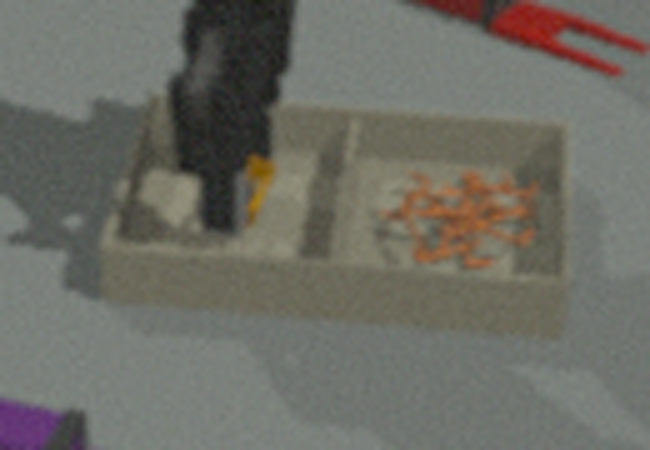

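Contact came at TCP z = 20.8 mm, against about 18 expected. I'll press gently a little further to see whether it is fully seated or tilted.

```bash
python3 - <<'E'
from h import *
R=Rz(80)
p=robot.current_ee_pos()
h=robot.move_l([p[0],p[1],17.5],R,speed=6,threshold=5)
print(h,robot.current_ee_pos(),robot.current_contact_force(),robot.current_ft_torque(),robot.current_clock())
w=snap('wrist');cv2.imwrite('pics/w17.png',cv2.resize(w['im'][240:400,220:430],None,fx=3,fy=3,interpolation=cv2.INTER_CUBIC))
E
```

```text
True [425.51525168 141.95446848  20.72515608] [-1.05746342 -0.94476054  5.86256692] [ 0.00635992  0.20662477 -0.00741921] 30.7333
```

View pics/w17.png

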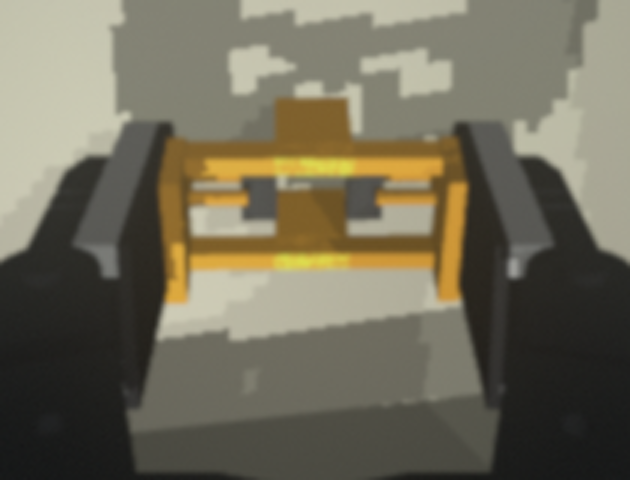

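```bash
python3 - <<'E'
from h import *
w=snap('wrist');p=np.array(robot.current_ee_pos());R=np.array(robot.current_eef_rot())
for zf in(-9,-5.5,-3,0):
    print(zf,[np.round((proj(w,p+R@np.array([x,y,zf]))-[220,240]+.5)*3,0) for x in(11,-11) for y in(-21,21)])
# tongue bottom near end
for zt in(13,15,17,19): print(zt,np.round((proj(w,p+R@np.array([11,0,zt]))-[220,240]+.5)*3,0))
E
```

```text
-9 [array([143., 163.]), array([464., 163.]), array([150., 310.]), array([457., 310.])]
-5.5 [array([147., 152.]), array([460., 151.]), array([154., 295.]), array([454., 295.])]
-3 [array([149., 143.]), array([458., 143.]), array([156., 285.]), array([452., 285.])]
0 [array([153., 134.]), array([455., 134.]), array([159., 273.]), array([449., 273.])]
13 [305.  97.]
15 [305.  92.]
17 [305.  87.]
19 [305.  82.]
```

```bash
python3 - <<'E'
from h import *
s=snap('scene');cv2.imwrite('pics/s16.png',cv2.resize(s['im'][215:265,320:380],None,fx=12,fy=12,interpolation=cv2.INTER_CUBIC))
E
```

```text
(no output)
```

View pics/s16.png

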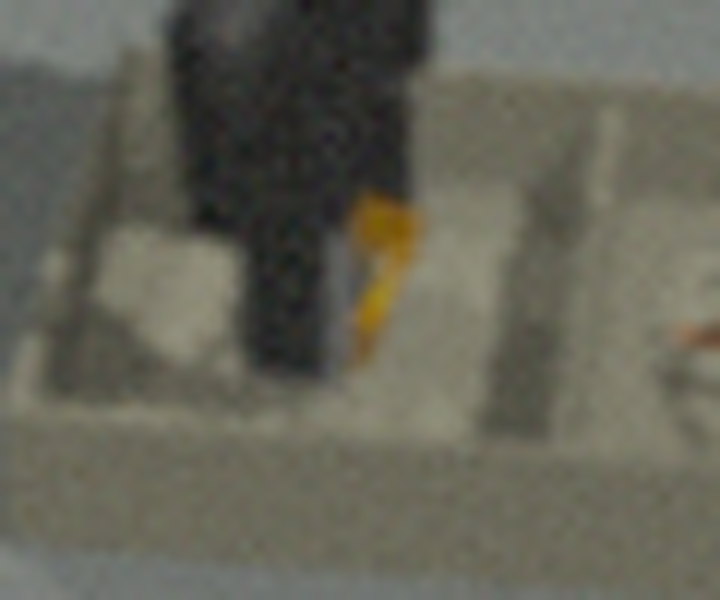

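```bash
python3 - <<'E'
import cv2
a=cv2.imread('pics/w15.png');cv2.imwrite('pics/w15c.png',cv2.resize(a[255:375,240:410],None,fx=4,fy=4,interpolation=cv2.INTER_CUBIC))
E
```

```text
(no output)
```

View pics/w15c.png

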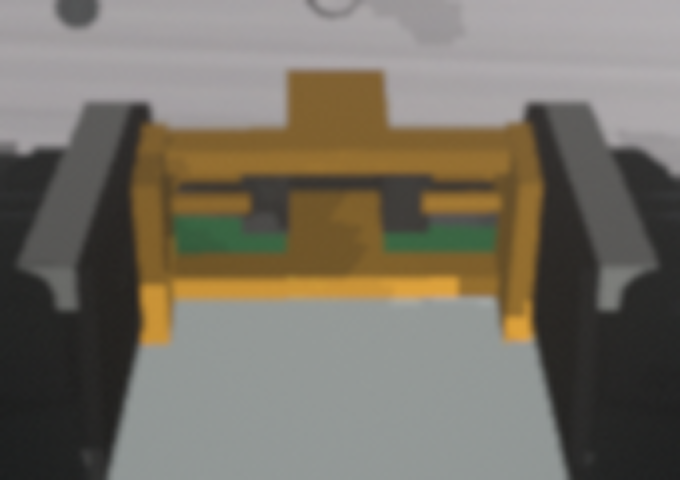

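The near end face is over-visible and the top foreshortened, so the clip is pitched about 12–13° in the jaws with its near (−y) end up. That explains the early contact. I'll level it by tilting the tool before releasing.

```bash
python3 - <<'E'
from h import *
p=np.array(robot.current_ee_pos())
robot.move_l([p[0],p[1],30],Rz(80),speed=40)
R=Rz(80,-13)
robot.move_l([p[0],p[1]+2,28],R,speed=40)
h=robot.move_l([p[0],p[1]+2,16.8],R,speed=8,threshold=1.5)
print(h,robot.current_ee_pos(),robot.current_contact_force(),robot.current_clock())
w=snap('wrist');cv2.imwrite('pics/w18.png',cv2.resize(w['im'][240:400,220:430],None,fx=3,fy=3,interpolation=cv2.INTER_CUBIC))
s=snap('scene');cv2.imwrite('pics/s17.png',cv2.resize(s['im'][215:265,320:380],None,fx=12,fy=12,interpolation=cv2.INTER_CUBIC))
E
```

```text
True [425.41241447 143.89382532  18.65207458] [-0.60832487 -0.53135473  4.66428832] 32.7083
```

View pics/w18.png

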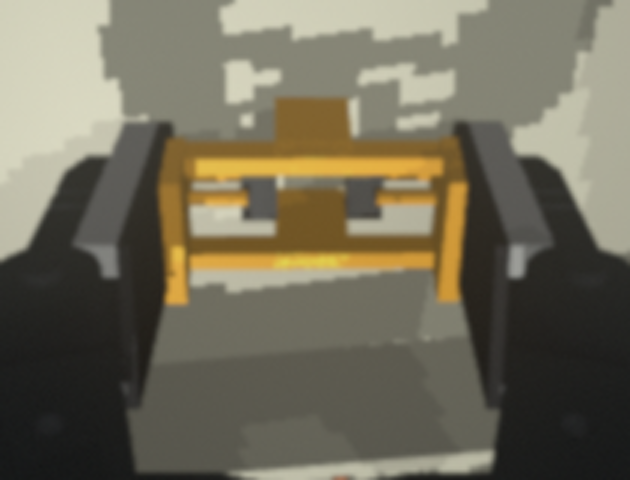

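View pics/s17.png

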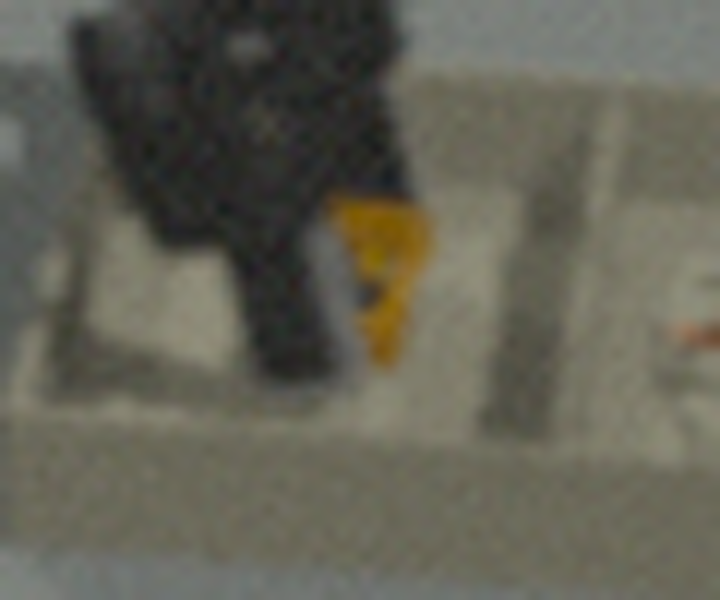

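Contact came at 18.65 mm, as expected for a level clip, and the flange top now looks horizontal in the scene crop. I'll release and retreat.

```bash
python3 - <<'E'
from h import *
for w in(43,46,56): robot.gripper_to(w,20)
R=np.array(robot.current_eef_rot());p=np.array(robot.current_ee_pos())
robot.move_l(p-R[:,2]*70,Rz(80,-13),speed=80)
p=np.array(robot.current_ee_pos())
robot.move_pose([370,60,230],Rz(10))
robot.hold(.3)
snap('wrist','w19.png');t=snap('top','t19.png');s=snap('scene','s19.png');print(robot.current_clock(),robot.current_contact_force())
cv2.imwrite('pics/s19c.png',cv2.resize(s['im'][190:280,250:430],None,fx=4,fy=4,interpolation=cv2.INTER_CUBIC))
E
```

```text
36.1 [ 0.00116039 -0.52439028  0.05085979]
```

View pics/s19c.png

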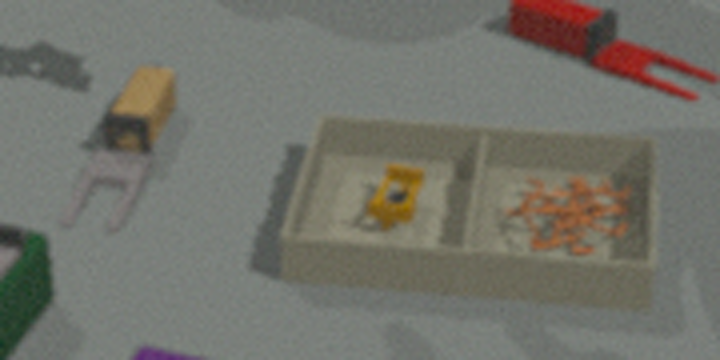

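View pics/w19.png

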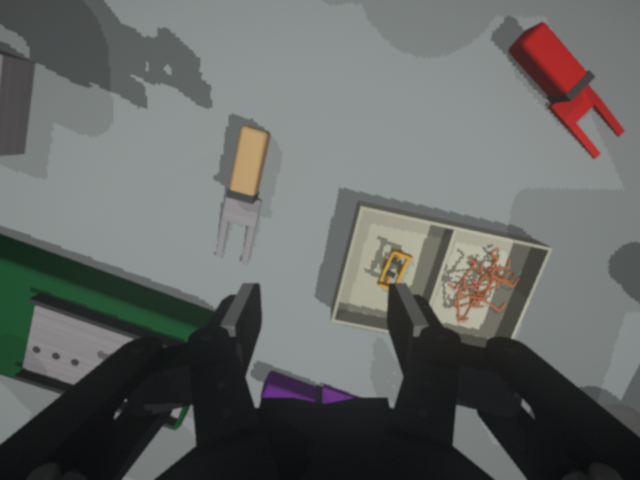

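View pics/s19.png

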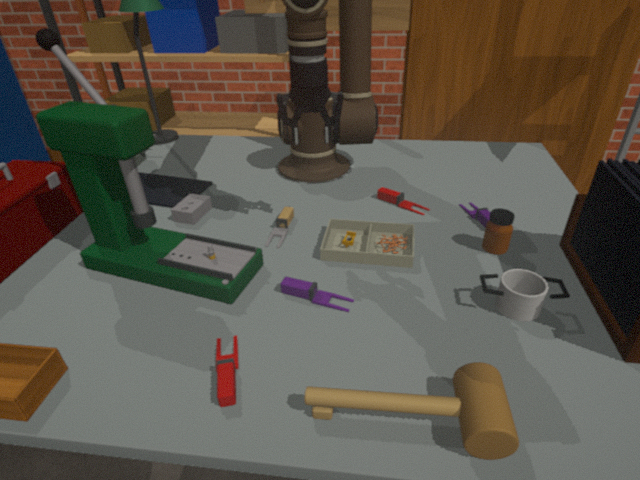

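The clip stands upright in the tin's empty half (scene (348,240)). The wedge lies flat at (283,222) and the other things look unmoved. The arm is clear, so I'll hand the job in.

```bash
python3 - <<'E'
from h import *
print(robot.current_clock(),np.abs(robot.current_qvel()).max());print(finish_job())
E
```

```text
36.1 0.12320383047022179
the job is handed in; nothing more can be done
None
```

The job is done and handed in at 36.1 s. `finish_job()` gave no verdict.

- **Spreading:** I tilted the ash and steel wedge 25° and slid it under the clip's lugs. The push peaked at about 14 N and fell to about 1 N as the jaws passed the bead. The gripper first touched the clip after the wedge was out, when the clip was standing raised round the nose.
- **Wedge:** It lies flat on clear bench between the press and the tin, at about (340, −20).
- **Clip:** I lifted it off by its flanges and set it down in the tin's empty half.
- **Checks that disagreed:** The clip was pitched about 13° in the jaws, so it first touched the tin floor at TCP height 20.8 mm instead of about 18 mm. I raised it, levelled it by tilting the tool, and got contact again at 18.65 mm before releasing.
- **Last pictures:** The clip is upright in the empty half, the hooks are undisturbed, the arm is clear, and everything else looks to be where it stood. That was judged by eye; I did not measure it.

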